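# Mix the settled flux and open its safety-capped bottle

## Task

Mix the settled flux in the capped bottle that sits in the tipping stand: lift the stand's bar until the bottle leans 45 degrees, keep it there for a second, then bring it fully back upright. Then press the bottle's safety cap down and, keeping it pressed, twist it about a quarter turn anticlockwise, never wrenching it, until it is free. Finish while holding the cap level and still in the gripper a few centimetres straight above the bottle's mouth, touching nothing else, and leave the other things on the bench where they are.

Things in the scene. Friction and masses are not known exactly. Their poses are not given: they have to be found in the camera images.
- stand: Tipping stand fixed to the bench: base 170 (x) by 130 (y) by 12 mm, posts 104 high, 30 wide at x = +-68 mm. Between them an amber bottle, 76 mm thick, sits in a pivoting metal cradle. Origin: centre of the base's underside, below the upright bottle's axis; z up, x along the pivot, -y towards the lifting bar. At the robot's left or right, -y within 0.45 rad of the robot's right.
- cradle (a joint): Lean of bottle and cradle, rad: 0 = upright, on a stop; grows as the bar is lifted and the bottle's top leans towards the stand's +y; 0.785 = 45 degrees, a tick on the arc beside the post; end stop 1.3. The pivot is stiff (0.25 N m): it stays where it is left, the bar takes 2 to 3 N to move.
- pivot (a point): Point on the level pivot axis at the bottle's middle, 90 mm above the bench. Does not move.
- bar (a point): Middle of the lifting bar: round steel, 12 mm thick, along the stand's x, 88 mm free between two side arms that join it to the pivot. 130 mm from the pivot axis; level with it (90 mm above the bench) when the bottle is upright; 80 mm of open space between bar and bottle. Moves on an arc of 130 mm radius about the pivot; it can turn inside a pinch, so the gripper need not tilt.
- mouth (a point): Centre of the bottle's rim, 163 mm above the bench when upright; z along the bottle's axis, out of the mouth. Neck 34 mm thick; the sloping shoulder begins 26 mm below the rim.
- cap: White round push-and-turn safety cap, 53 mm outside diameter, 29 mm high, about 35 g; ribbed side, to be gripped from above at any yaw. Origin: centre of its open lower edge, z up through its top. Locked on the bottle its lower edge is 17 mm below the rim, 146 mm above the bench, its top 175 mm above the bench.
- cap_top (a point): Centre of the cap's top. A spring inside pushes the cap up (5 N, plus 0.8 N per mm pressed). Two lugs trap it until pressed 4 mm; press about 6 mm (10 N); it bottoms at 8 mm. Kept pressed it turns anticlockwise seen from above (positive about z); between 50 and 125 degrees of turn it lifts straight off, so turn 90. Clockwise is blocked.
- spare_bottle: Bystander, to be left alone: small amber bottle with a plain cap, 52 diameter, 95 high, stands free (mm). Origin: centre of its underside.
- jar: Bystander, to be left alone: open glass jar, 72 diameter, 85 high (mm). Origin: centre of its underside.
- pot: Bystander, to be left alone: open white plastic pot, 76 diameter, 75 high (mm). Origin: centre of its underside.
- pick: Bystander, to be left alone: hand pick with a blue handle, 150 long, about 20 high, lying between the two stations (mm). Origin: centre of its underside.
- tweezers: Bystander, to be left alone: steel tweezers, 150 long, 8 high, lying (mm). Origin: centre of its underside.
- pliers: Bystander, to be left alone: pliers with black handles, 140 long, 12 high, lying (mm). Origin: centre of its underside.
- torch: Bystander, to be left alone: small standing gas torch, 54 diameter, 140 high (mm). Origin: centre of its underside.
- tray: Dark soldering tray fixed to the bench, 270 (x) by 190 (y) by 45 mm high (with its 5 mm lips 210 wide), a white firebrick in it. Bystander. Origin: centre of its underside. On the other side of the robot's midline from the stand.
Mind the look-alikes: they are no part of the job. Of the things that look like the cap, the largest one is meant.

How it is judged:
On the way, in this order (a step that is already met when the one before it is completed fails the run):
1. the bottle leans 45 degrees (within 7 degrees) for half a second, cap on (value of joint cradle between 0.663 and 0.908 rad and z of cap in the frame of mouth below -0.01 m), for 0.5 s.
2. the bottle is back upright (within 3 degrees), cap still locked up (value of joint cradle below 0.05 rad and z of cap in the frame of mouth between -0.0195 and -0.01 m), for 0.2 s.
3. the cap is pressed down by 3.5 mm or more (z of cap in the frame of mouth below -0.0205 m), for 0.05 s.
4. the cap is off: its lower edge is above the rim (z of cap in the frame of mouth above 0.005 m), for 0.1 s.
At the end, for the whole second after the job is handed in: The cap is held in the gripper, still (under 50 mm/s), level within 17 degrees, its lower edge 15 to 150 mm above the bottle's rim and within 35 mm sideways of the mouth's centre; neither the cap nor the robot touches bottle or stand, and the bottle is upright within 3 degrees (z of cap in the frame of mouth between 0.015 and 0.15 m and horizontal distance between cap and mouth below 0.035 m and angle between cap's own z axis and vertical below 0.3 rad and contact force between cap and the fingers above 1 N and contact force between each of cap, the arm, the fingers and stand below 0.05 N and linear speed of cap below 0.05 m/s and value of joint cradle below 0.05 rad); the arm keeps its last pose, push and grip.
It fails at once if the bottle is tipped past 60 degrees (value of joint cradle above 1.047 rad).
It fails at once if the cap is wrenched or crushed against the bottle (over 120 N) (contact force between cap and stand above 120 N).
It fails at once if another thing on the bench is moved more than 4 cm (distance of any of spare_bottle, jar, pot, pick, tweezers, pliers, torch from where it was at the start of the episode above 0.04 m).
It also fails if it takes over 61 s, if anything falls off the work surface, if the arm or the gripper's body presses on something with over 40 N, if the wrist force passes 120 N, or if a joint passes its speed limit or range.

## Robot

A 6-joint arm with a two-finger parallel gripper is mounted at the origin on the work surface. World frame = base frame: x ahead of the robot, y to its left, z up, the work surface at z = 0. Lengths are in m, angles in rad, forces in N, time in s.
With the tool pointing down it reaches from about 0.35 to 0.775 m from the base axis. Payload 7.3 kg.
Tool frame: the origin (TCP) lies midway between the tips of the shut fingers; the grasp point (between the pads) lies 19 mm behind it (manip.grip_depth is the distance from the TCP to the grasp point, in m); x points along the fingers, z is the direction in which the jaws open and shut, and the axes are right-handed (so a half turn about x gives the same grasp; the last joint's range is limited). The gripper opens to 92 mm and grips with 3 to 60 N. Pads are 19 mm wide; open, the fingers measure 130 mm over their backs; the gripper's body (75 mm by 190 mm) begins 47 mm behind the grasp point.
Start: joints at [1.064, 0.342, 1.524, -0, 1.275, -0.146], TCP at [0.185, 0.491, 0.227] pointing down, gripper open.
Joint ranges: [-2.53, 2.53], [-0.77, 2.02], [0.04, 2.7], [-1, 4.14], [0.28, 2.66], [-3.11, 3.11]. Speed limits (rad/s): [2.57, 2.57, 3.14, 3.14, 3.14, 3.14].

## Interface

Orientations are given as [roll, pitch, yaw] about the fixed x, y, z axes, in that order (R = Rz(yaw) Ry(pitch) Rx(roll)).
In Python, from cell import manip gives the robot as it stands.
- The arm moves only by the shell command python3 -m jog 'ROWS' [FORCE]. ROWS is JSON, a list of rows, each an object of numbers: "tx", "ty", "tz": the shift along the tool's x, y, z in m; "wx", "wy", "wz": the turn, a rotation vector about the tool's x, y, z in degrees; "fingers": the finger opening in m, from 0 to 0.0918. A call has 1 to 12 rows; each row shifts and turns the commanded pose from where the row before left it, along the tool's axes as they then stand; what a row does not reach is not made up. A row lasts 1/10 s, in which the tool goes at most 50 mm and 8.59 degrees, less where a joint would pass 70% of its speed; a pose out of reach is approached as far as the arm can. A call is refused whole if a number of a shift passes 0.05 or a number of a turn 8.59, either way. A call with a gripper value outside its range is refused whole. The fingers move at their own pace and stop on an object; FORCE is the grip in N (left out, the last holds). Time passes only in rows, so rows that do not move let the fingers close. It gives the time, the measured TCP pose, the force and the opening at its end, in the units of the state.
- manip.observe(): the state, without advancing time (a new reading comes with each control period).
- manip.get_image(name): name is "scene" or "top"; returns a dict with "frame" (384x512x3 uint8, blue, green, red), "vfov" (degrees; the focal length in pixels is half the picture's height over the tangent of half this angle, whatever the lens; pixels are square), "cx", "cy" (the principal point, pixels), "world_from_camera" (4x4, takes a point from camera to world coordinates). Camera axes: x right, y down, z forward; pixel columns grow to the right and rows downward; lengths in m; the calibration is good to about 2 mm. A picture is of the moment at which its call begins. There is no depth.
- manip.finish_job(): hands the job in, once; it reports no verdict.
Trained networks look in a picture, given as the dict that the camera call returned (one of the last four; its "shot" number tells which), for a name from the list of things; names that differ only in an ending like _2 or _b are one class to them, and where a whole thing is asked for, a point or a joint stands for the part that bears it (a point fixed in the world has none). Each returns a list of dicts, best first, with "confidence" (0 to 1); they miss things now and then, are a little off and sometimes report something else, mostly with a low value. They report only what shows in the picture. A call takes as long as a camera call. They do not tell look-alikes from the thing itself.
- manip.search_frame(thing, picture): "uv" ([column, row] in pixels, amid what is visible of it).
- manip.pinpoint(thing, picture): "uv" ([column, row] in pixels: a listed point, or the origin of a listed thing).
The state is a dict: "time_s": time; "qpos": joint angles; "qd": joint speeds; "joint_torque": joint torques, N m; "tcp_pos": TCP position; "tcp_rot": TCP orientation; "contact_force": force on the tool from outside, world axes, zero at the start; "ft_torque": the same for the moment, N m; "gripper_width": opening from 0.0 (shut) to 1.0 (fully open).
Only numpy, scipy, OpenCV 4.12 (cv2) and the standard library are available. Lean on these libraries where they do the work, as an engineer would, in place of code of your own. Each camera call takes 0.05 s, during which the arm holds its last target.

## Working session

There is one attempt and no reset: what is moved stays moved. The work goes in short steps, Python scripts to look and compute and a shell command to move; the robot and the scene stay as the last step left them, time stands still between calls to the robot, and variables do not carry over. Pictures are saved under pics/ and viewed, and the job is handed in when it is done.

```bash
ls; mkdir -p pics; cat > h.py <<'E'
import numpy as np, cv2
from cell import manip
from scipy.spatial.transform import Rotation as R
def ray(p,uv):
    H=p["frame"].shape[0]; f=H/2/np.tan(np.radians(p["vfov"])/2)
    d=np.array([(uv[0]-p["cx"])/f,(uv[1]-p["cy"])/f,1.]); T=np.array(p["world_from_camera"])
    return T[:3,3],T[:3,:3]@d
def at_z(p,uv,z):
    o,d=ray(p,uv); return o+d*(z-o[2])/d[2]
def proj(p,X):
    T=np.linalg.inv(np.array(p["world_from_camera"])); c=T[:3,:3]@np.array(X)+T[:3,3]
    f=p["frame"].shape[0]/2/np.tan(np.radians(p["vfov"])/2); return np.array([p["cx"]+f*c[0]/c[2],p["cy"]+f*c[1]/c[2]])
def tri(a,b):
    (o1,d1),(o2,d2)=a,b
    s=np.linalg.lstsq(np.c_[d1,-d2],o2-o1,rcond=None)[0]; p,q=o1+d1*s[0],o2+d2*s[1]
    return (p+q)/2,np.linalg.norm(p-q)
E
python3 - <<'E'
from h import *
s=manip.observe()
for k,v in s.items(): print(k,np.round(v,4))
print(manip.grip_depth)
P={n:manip.get_image(n) for n in("scene","top")}
for n,p in P.items():
    cv2.imwrite(f"pics/{n}0.png",p["frame"]); print(n,p["vfov"],np.round(p["world_from_camera"],3).tolist())
for n,p in P.items():
    for t in("stand","cap","cap_top","bar","pivot","mouth"):
        print(n,t,[(np.round(r["uv"],1).tolist(),round(r["confidence"],2)) for r in manip.pinpoint(t,p)][:4])
E
```

```text
pics
time_s 0.0
qpos [ 1.064   0.3427  1.525   0.      1.2754 -0.146 ]
qd [-0.002   0.0003  0.0008  0.      0.0006  0.0006]
joint_torque [-3.00000e-04 -4.31235e+01 -2.44220e+01  7.18000e-02  5.61000e-02
 -2.00000e-04]
tcp_pos [0.1851 0.4909 0.226 ]
tcp_rot [ 2.9751  1.5692 -2.0981]
contact_force [-0.7131  0.2528  1.2293]
ft_torque [-0.0068 -0.0433 -0.0385]
gripper_width 1.0001
0.0188
scene 56.14266920494186 [[-0.169, 0.765, -0.621, 1.224], [0.986, 0.131, -0.107, 0.145], [-0.001, -0.631, -0.776, 0.997], [0.0, 0.0, 0.0, 1.0]]
top 43.85615082337955 [[-0.018, -0.994, 0.112, 0.332], [-1.0, 0.017, -0.01, 0.025], [0.008, -0.112, -0.994, 1.944], [0.0, 0.0, 0.0, 1.0]]
scene stand [([313.1, 225.9], 0.64)]
scene cap [([322.2, 200.0], 0.87), ([360.4, 220.6], 0.68), ([317.3, 269.4], 0.64)]
scene cap_top [([321.6, 266.6], 0.69), ([320.6, 194.8], 0.57), ([367.6, 216.1], 0.47)]
scene bar [([281.5, 195.3], 0.71)]
scene pivot [([316.2, 212.7], 0.84), ([135.0, 173.5], 0.45)]
scene mouth [([320.5, 195.8], 0.79), ([280.9, 198.2], 0.26)]
top stand [([203.0, 203.7], 0.88)]
top cap [([200.0, 202.8], 0.53), ([200.9, 166.5], 0.47), ([165.4, 217.6], 0.46)]
top cap_top [([199.2, 199.4], 0.54), ([202.3, 165.3], 0.54), ([168.0, 221.1], 0.47)]
top bar [([231.9, 215.8], 0.75)]
top pivot [([204.6, 201.4], 0.55)]
top mouth [([200.7, 200.1], 0.79)]
```

```bash
python3 - <<'E'
import cv2
for n in("scene","top"):
    f=cv2.imread(f"pics/{n}0.png"); 
    c=f[140:310,210:410] if n=="scene" else f[130:280,110:310]
    cv2.imwrite(f"pics/{n}0c.png",cv2.resize(c,None,fx=4,fy=4 if 0 else 3.5 if n=="scene" else 4,interpolation=cv2.INTER_CUBIC) if n=="top" else cv2.resize(c,None,fx=3.5,fy=3.5,interpolation=cv2.INTER_CUBIC))
E
```

```text
(no output)
```

View pics/scene0.png

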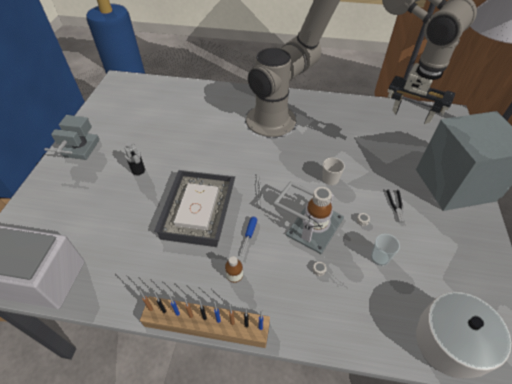

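View pics/top0.png

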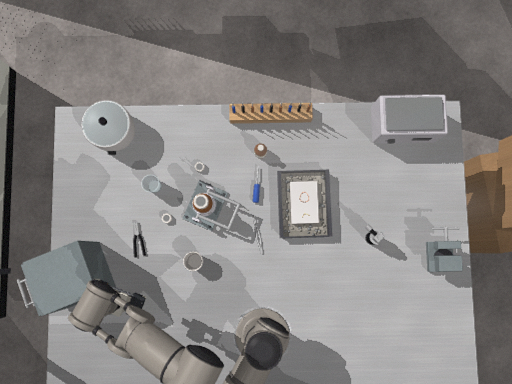

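```bash
ls pics
```

```text
scene0.png
scene0c.png
top0.png
top0c.png
```

View crops.

View pics/scene0c.png

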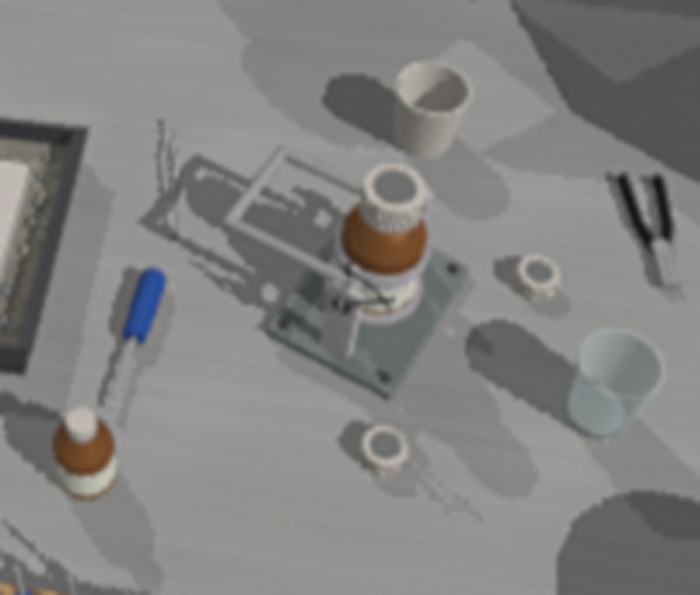

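View pics/top0c.png

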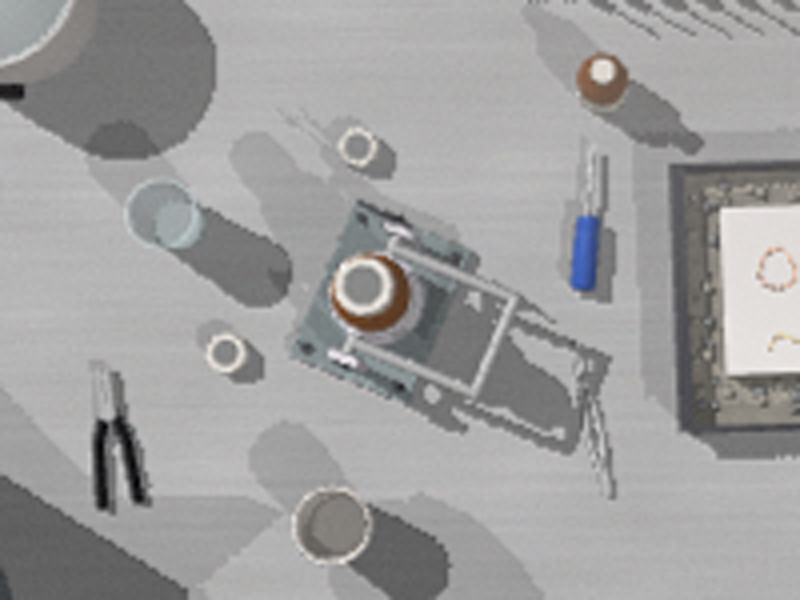

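```bash
python3 - <<'E'
from h import *
ps=manip.get_image("scene"); pt=manip.get_image("top")
best={}
for t in("bar","pivot","mouth","stand","cap_top","cap"):
    a=manip.pinpoint(t,ps); b=manip.pinpoint(t,pt)
    z={"bar":.09,"pivot":.09,"mouth":.163,"stand":0,"cap_top":.175,"cap":.146}[t]
    for n,p,l in(("s",ps,a),("t",pt,b)):
        for r in l[:3]: print(t,n,np.round(at_z(p,r["uv"],z),4),round(r["confidence"],2))
    print("tri",[(np.round(x,4),round(e,4)) for x,e in [tri(ray(ps,i["uv"]),ray(pt,j["uv"])) for i in a for j in b] if e<.01])
for t in("jar","pot","pick","tweezers","pliers","torch","spare_bottle","tray"):
    for n,p in(("s",ps),("t",pt)):
        print(t,n,[(np.round(at_z(p,r["uv"],0),3)[:2],round(r["confidence"],2)) for r in manip.pinpoint(t,p)[:2]])
E
```

```text
bar s [0.4787 0.1117 0.09  ] 0.77
bar t [0.4797 0.1043 0.09  ] 0.87
tri [(array([0.4794, 0.108 , 0.0903]), np.float64(0.0074))]
pivot s [0.5207 0.2155 0.09  ] 0.97
pivot t [0.5192 0.2205 0.09  ] 0.92
tri [(array([0.5194, 0.2181, 0.0887]), np.float64(0.005))]
mouth s [0.5139 0.2248 0.163 ] 0.56
mouth t [0.5225 0.2198 0.163 ] 0.69
tri [(array([0.5216, 0.2214, 0.1718]), np.float64(0.005))]
stand s [0.5155 0.2223 0.    ] 0.96
tri []
cap_top s [0.5264 0.2144 0.175 ] 0.87
cap_top s [0.7561 0.2338 0.175 ] 0.7
cap_top s [0.5864 0.3453 0.175 ] 0.6
cap_top t [0.4519 0.3518 0.175 ] 0.64
cap_top t [0.5285 0.2233 0.175 ] 0.6
cap_top t [0.6555 0.2243 0.175 ] 0.48
tri [(array([0.5282, 0.2186, 0.1777]), np.float64(0.0089)), (array([0.6325, 0.2069, 0.3006]), np.float64(0.0064)), (array([ 0.5657,  0.2656, -0.1604]), np.float64(0.0091)), (array([0.68  , 0.2439, 0.0408]), np.float64(0.0088)), (array([0.4629, 0.3828, 0.0154]), np.float64(0.003))]
cap s [0.5172 0.2204 0.146 ] 0.79
cap s [0.5823 0.3464 0.146 ] 0.55
cap s [0.7541 0.2284 0.146 ] 0.45
cap t [0.5103 0.2252 0.146 ] 0.7
cap t [0.4669 0.3474 0.14
[... 408 characters left out ...]
rray([0.309, 0.275]), 0.92)]
pot t [(array([0.282, 0.273]), 0.62)]
pick s [(array([0.603, 0.01 ]), 0.5)]
pick t [(array([ 0.373, -0.435]), 0.73), (array([0.615, 0.021]), 0.65)]
tweezers s [(array([0.414, 0.002]), 0.68)]
tweezers t [(array([0.525, 0.226]), 0.7), (array([0.398, 0.013]), 0.55)]
pliers s []
pliers t [(array([0.402, 0.494]), 0.59)]
torch s [(array([ 0.387, -0.44 ]), 0.77)]
torch t [(array([ 0.39 , -0.442]), 0.62)]
spare_bottle s [(array([ 0.743, -0.007]), 0.74)]
spare_bottle t [(array([0.55 , 0.243]), 0.59), (array([0.738, 0.002]), 0.43)]
tray s [(array([ 0.519, -0.171]), 0.63), (array([0.517, 0.225]), 0.42)]
tray t [(array([ 0.526, -0.182]), 0.65), (array([0.526, 0.261]), 0.26)]
```

The scene shows three cap-like things: on the bottle (scene 322,194 / top 201,202), and two small loose caps (scene 364,218 and 320,268; top 166,218 and 199,167). The one on the bottle is clearly the largest (about 17 px wide against about 11) and sits in the stand, so it is the one meant. The enlarged crops confirm this. The bar is at top (230–239, 204–228).

```bash
python3 - <<'E'
from h import *
ps=manip.get_image("scene"); pt=manip.get_image("top")
T=lambda u,v:(u/4+110-.375,v/4+130-.375)
S=lambda u,v:(u/3.5+210-.36,v/3.5+140-.36)
for n,p,L,z in[("captop",pt,T(364,288),.175),("captop",ps,S(394,190),.175)]: print(n,at_z(p,L,z).round(4))
b1=at_z(pt,T(515,297),.09);b2=at_z(pt,T(473,393),.09); print("bar t",b1.round(4),b2.round(4),((b1+b2)/2).round(4),np.linalg.norm(b1-b2))
s1=at_z(ps,S(284,153),.09);s2=at_z(ps,S(233,219),.09); print("bar s",s1.round(4),s2.round(4),((s1+s2)/2).round(4),np.linalg.norm(s1-s2))
a1=at_z(pt,T(393,240),.09);a2=at_z(pt,T(348,345),.09);print("arm",a1.round(4),a2.round(4),((a1+a2)/2).round(4))
# base corners top z=.012
for c in[(362,200),(482,250),(288,350),(410,400)]: print(at_z(pt,T(*c),.012).round(4))
for c in[(262,325),(387,395),(470,268)]: print("s",at_z(ps,S(*c),.012).round(4))
s=manip.observe(); M=R.from_euler("xyz",s["tcp_rot"]).as_matrix(); print(M.round(4))
big=cv2.resize(pt["frame"][180:240,170:260],None,fx=8,fy=8,interpolation=cv2.INTER_CUBIC);cv2.imwrite("pics/topz.png",big)
big=cv2.resize(ps["frame"][170:260,265:350],None,fx=6,fy=6,interpolation=cv2.INTER_CUBIC);cv2.imwrite("pics/scz.png",big)
E
```

```text
captop [0.5186 0.224  0.175 ]
captop [0.5252 0.2243 0.175 ]
bar t [0.5163 0.0864 0.09  ] [0.4234 0.1284 0.09  ] [0.4698 0.1074 0.09  ] 0.10192089350148315
bar s [0.4248 0.1267 0.09  ] [0.5123 0.0893 0.09  ] [0.4685 0.108  0.09  ] 0.09514165462759416
arm [0.5743 0.2051 0.09  ] [0.4721 0.2494 0.09  ] [0.5232 0.2272 0.09  ]
[0.6263 0.2441 0.012 ]
[0.5727 0.1221 0.012 ]
[0.474  0.3196 0.012 ]
[0.4213 0.1964 0.012 ]
s [0.5708 0.1278 0.012 ]
s [0.6259 0.2467 0.012 ]
s [0.4722 0.3174 0.012 ]
[[ 1.000e-04 -9.356e-01  3.530e-01]
 [ 1.000e-04  3.530e-01  9.356e-01]
 [-1.000e+00 -0.000e+00  1.000e-04]]
```

View pics/topz.png

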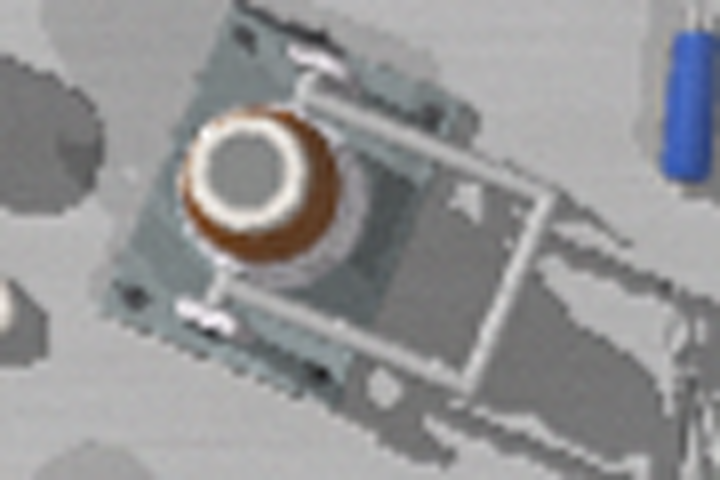

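View pics/scz.png

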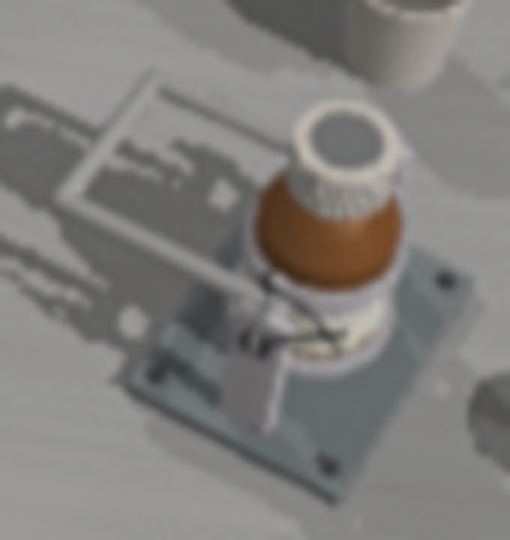

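```bash
cat >> h.py <<'E'
def to(target,s=None):
    s=s or manip.observe(); M=R.from_euler("xyz",s["tcp_rot"]).as_matrix()
    print("t",round(s["time_s"],2),"pos",np.round(s["tcp_pos"],4),"x",M[:,0].round(3),"z",M[:,2].round(3),"yaw z",round(np.degrees(np.arctan2(M[1,2],M[0,2])),2),"F",np.round(s["contact_force"],1),"T",np.round(s["ft_torque"],2),"g",round(s["gripper_width"]*91.8,1))
    if target is not None: print("tool delta mm",(M.T@(np.array(target)-s["tcp_pos"])*1000).round(1))
E
python3 -m jog '[{"tz":-0.026,"ty":-0.04,"wx":3.3},{"tz":-0.026,"ty":-0.04},{"tz":-0.026,"ty":-0.04},{"tz":-0.026,"ty":-0.04},{"tz":-0.026,"ty":-0.04},{"tz":-0.026,"ty":-0.04},{"tz":-0.026,"ty":-0.04},{"tz":-0.026,"ty":-0.04},{"tz":-0.026,"ty":-0.04},{"tz":-0.026,"ty":-0.04}]' 20; python3 -c "
from h import *
to([.469,.107,.226])"
```

```text
t 2.3 pos [0.1853 0.4912 0.2267] x [ 0.  0. -1.] z [0.353 0.936 0.   ] yaw z 69.33 F [-0.3  0.1  0.8] T [-0.   -0.04 -0.01] g 92.3
tool delta mm [   0.7 -401.1 -259.3]validation failed for argument at $[0]...
```

```bash
python3 -m jog '[{"tx":0,"ty":-0.04,"tz":-0.026,"wx":3.3,"wy":0,"wz":0,"fingers":0.0918}]' 20; echo; python3 -m jog --help | head -30
```

```text
time_s: 2.4
tcp_pos: [0.212, 0.4551, 0.2266]
tcp_rot: [0.584, 1.569, 1.741]
contact_force: [1.7, -0.5, 0.5]
gripper_width: 0.995
invalid input: not JSON, or not a number
```

```bash
python3 -m jog '[{"tx":0,"ty":-0.042,"tz":-0.025,"wx":0,"wy":0,"wz":0,"fingers":0.0918},{"tx":0,"ty":-0.042,"tz":-0.025,"wx":0,"wy":0,"wz":0,"fingers":0.0918},{"tx":0,"ty":-0.042,"tz":-0.025,"wx":0,"wy":0,"wz":0,"fingers":0.0918},{"tx":0,"ty":-0.042,"tz":-0.025,"wx":0,"wy":0,"wz":0,"fingers":0.0918},{"tx":0,"ty":-0.042,"tz":-0.025,"wx":0,"wy":0,"wz":0,"fingers":0.0918},{"tx":0,"ty":-0.042,"tz":-0.025,"wx":0,"wy":0,"wz":0,"fingers":0.0918},{"tx":0,"ty":-0.042,"tz":-0.025,"wx":0,"wy":0,"wz":0,"fingers":0.0918},{"tx":0,"ty":-0.042,"tz":-0.025,"wx":0,"wy":0,"wz":0,"fingers":0.0918},{"tx":0,"ty":0,"tz":0,"wx":0,"wy":0,"wz":0,"fingers":0.0918}]'; python3 -c "
from h import *
to([.469,.107,.226])"
```

```text
time_s: 3.3
tcp_pos: [0.4423, 0.1292, 0.2267]
tcp_rot: [-1.781, 1.569, -0.635]
contact_force: [-0.6, 0.6, -0.4]
gripper_width: 0.996
t 3.3 pos [0.4423 0.1292 0.2267] x [ 0.002 -0.001 -1.   ] z [ 0.412  0.911 -0.   ] yaw z 65.67 F [-0.6  0.6 -0.4] T [ 0.01 -0.04 -0.01] g 91.4
tool delta mm [  0.8 -33.4  -9.2]
```

```bash
python3 -m jog '[{"tx":0,"ty":-0.033,"tz":-0.01,"wx":0,"wy":-6.7,"wz":0,"fingers":0.0918},{"tx":0,"ty":0,"tz":0,"wx":0,"wy":-6.7,"wz":0,"fingers":0.0918},{"tx":0,"ty":0,"tz":0,"wx":0,"wy":-6.6,"wz":0,"fingers":0.0918},{"tx":0,"ty":0,"tz":0,"wx":0,"wy":0,"wz":0,"fingers":0.0918}]'; python3 - <<'E'
from h import *
s=manip.observe();M=R.from_euler("xyz",s["tcp_rot"]).as_matrix()
B=np.array([.4693,.1065,.09]); to(B+M[:,0]*.019)
for n in("scene","top"):
    p=manip.get_image(n); cv2.imwrite(f"pics/{n}1.png",cv2.resize(p["frame"][120:280,200:400] if n=="scene" else p["frame"][150:270,160:310],None,fx=4,fy=4,interpolation=cv2.INTER_CUBIC))
    print([(np.round(at_z(p,r["uv"],.09),4),r["confidence"]) for r in manip.pinpoint("bar",p)])
E
```

```text
time_s: 3.7
tcp_pos: [0.4643, 0.11, 0.2261]
tcp_rot: [0.007, 1.221, 1.155]
contact_force: [-0.2, 0.1, -0.2]
gripper_width: 1.002
t 3.7 pos [0.4643 0.11   0.2261] x [ 0.139  0.314 -0.939] z [0.385 0.857 0.343] yaw z 65.78 F [-0.2  0.1 -0.2] T [-0.21  0.15 -0.03] g 92.0
tool delta mm [146.4  -6.3 -47.7]
[(array([0.4844, 0.1078, 0.09  ]), 0.85)]
[(array([0.4665, 0.1092, 0.09  ]), 0.8), (array([0.5933, 0.4137, 0.09  ]), 0.16)]
```

View pics/scene1.png

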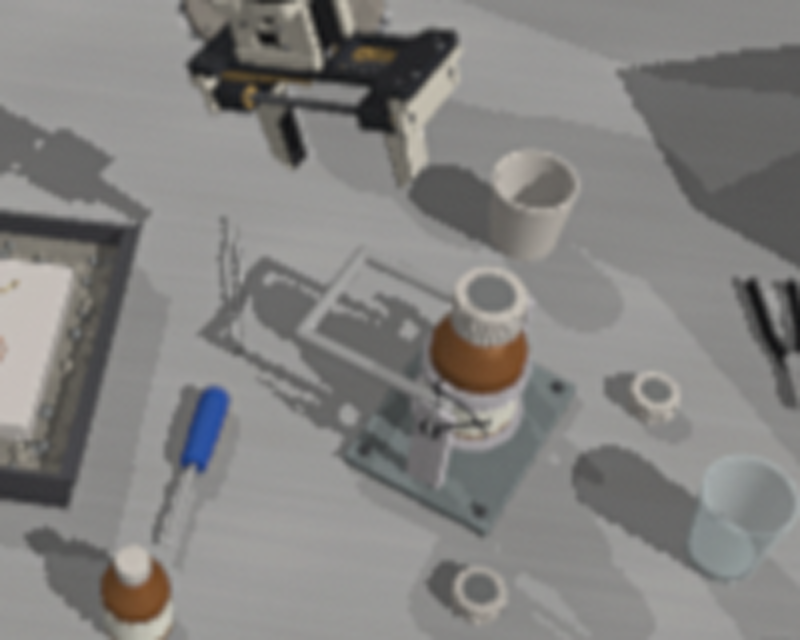

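View pics/top1.png

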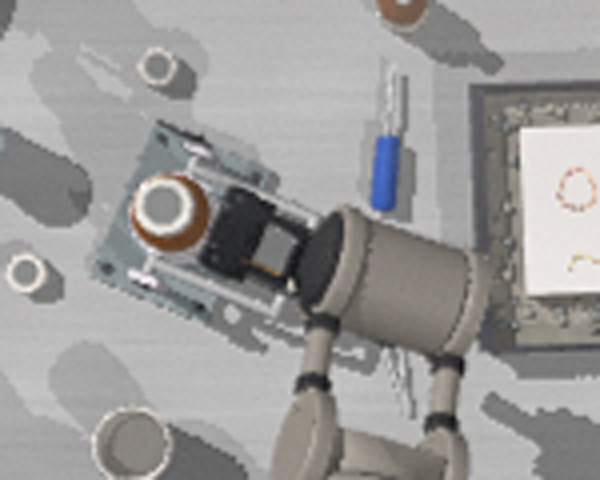

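```bash
python3 -m jog '[{"tx":0,"ty":-0.006,"tz":-0.047,"wx":0,"wy":0,"wz":0,"fingers":0.0918},{"tx":0.035,"ty":0,"tz":0,"wx":0,"wy":0,"wz":0,"fingers":0.0918},{"tx":0.035,"ty":0,"tz":0,"wx":0,"wy":0,"wz":0,"fingers":0.0918},{"tx":0.035,"ty":0,"tz":0,"wx":0,"wy":0,"wz":0,"fingers":0.0918},{"tx":0.02,"ty":0,"tz":0,"wx":0,"wy":0,"wz":0,"fingers":0.0918},{"tx":0.018,"ty":0,"tz":0,"wx":0,"wy":0,"wz":0,"fingers":0.0918},{"tx":0,"ty":0,"tz":0,"wx":0,"wy":0,"wz":0,"fingers":0.0918}]' 5; python3 - <<'E'
from h import *
s=manip.observe();M=R.from_euler("xyz",s["tcp_rot"]).as_matrix()
B=np.array([.4693,.1065,.09]); to(B+M[:,0]*.019)
for n in("scene","top"):
    p=manip.get_image(n); cv2.imwrite(f"pics/{n}2.png",cv2.resize(p["frame"][140:260,220:370] if n=="scene" else p["frame"][150:270,160:310],None,fx=4,fy=4,interpolation=cv2.INTER_CUBIC))
E
```

```text
time_s: 4.6
tcp_pos: [0.4718, 0.1147, 0.0745]
tcp_rot: [0.011, 1.223, 1.166]
contact_force: [0.4, 0.5, -0.3]
gripper_width: 0.999
t 4.6 pos [0.4718 0.1147 0.0745] x [ 0.134  0.313 -0.94 ] z [0.38 0.86 0.34] yaw z 66.15 F [ 0.4  0.5 -0.3] T [-0.24  0.09  0.07] g 91.7
tool delta mm [ 1.6 -0.9 -2.8]
```

View pics/scene2.png

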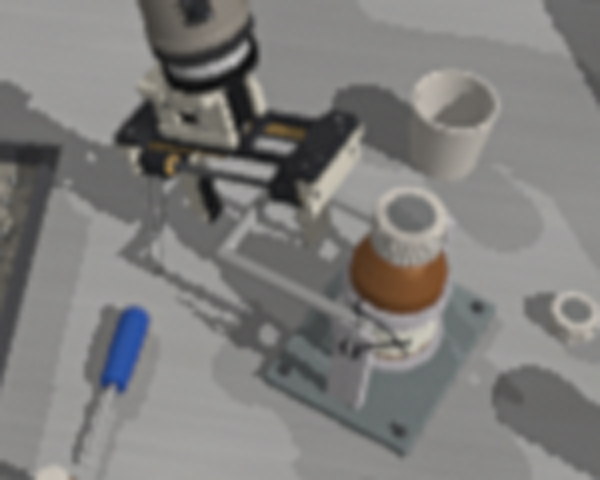

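View pics/top2.png

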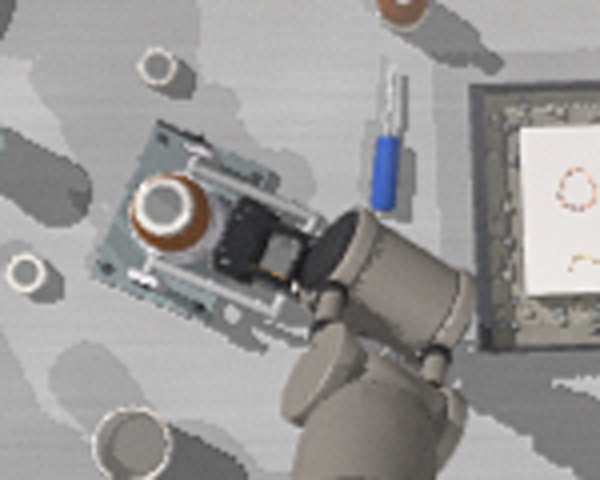

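```bash
python3 - <<'E'
from h import *
s=manip.observe();M=R.from_euler("xyz",s["tcp_rot"]).as_matrix();t=np.array(s["tcp_pos"])
p=manip.get_image("scene");q=lambda X:((proj(p,X)-[220,140])*4).round(0)
print("tcp",q(t),"outer tip",q(t-M[:,2]*.046),"inner",q(t+M[:,2]*.046),"bar",q([.4693,.1065,.09]))
big=cv2.resize(p["frame"][165:215,245:320],None,fx=10,fy=10,interpolation=cv2.INTER_CUBIC)
for X,c in((t,(0,0,255)),(t-M[:,2]*.046,(0,255,0)),(t+M[:,2]*.046,(255,0,0)),([.4693,.1065,.09],(255,0,255))):
    cv2.circle(big,tuple(((proj(p,X)-[245,165]+.5)*10).astype(int).tolist()),5,c,-1)
cv2.imwrite("pics/s3.png",big)
E
```

```text
tcp [260. 226.] outer tip [215. 215.] inner [308. 237.] bar [253. 211.]
```

View pics/s3.png

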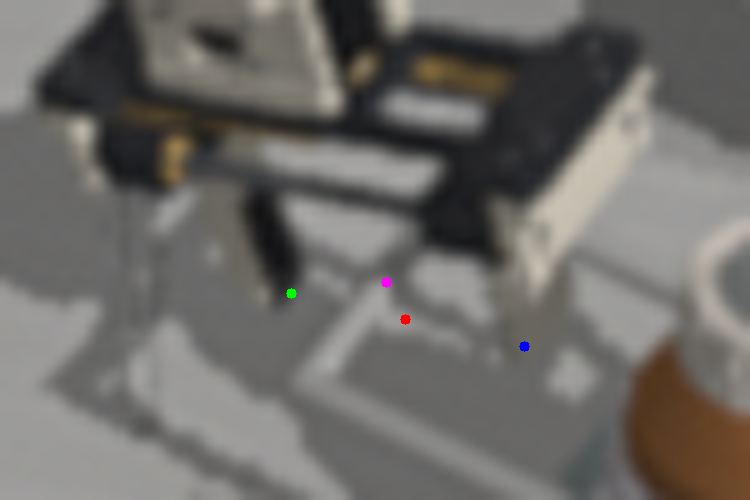

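```bash
python3 -m jog '[{"tx":0.002,"ty":0,"tz":-0.002,"wx":0,"wy":0,"wz":0,"fingers":0.02},{"tx":0,"ty":0,"tz":0,"wx":0,"wy":0,"wz":0,"fingers":0.02},{"tx":0,"ty":0,"tz":0,"wx":0,"wy":0,"wz":0,"fingers":0.02},{"tx":0,"ty":0,"tz":0,"wx":0,"wy":0,"wz":0,"fingers":0.02},{"tx":0,"ty":0,"tz":0,"wx":0,"wy":0,"wz":0,"fingers":0.0},{"tx":0,"ty":0,"tz":0,"wx":0,"wy":0,"wz":0,"fingers":0.0},{"tx":0,"ty":0,"tz":0,"wx":0,"wy":0,"wz":0,"fingers":0.0}]' 5; python3 - <<'E'
from h import *
to(None)
E
```

```text
time_s: 5.45
tcp_pos: [0.4723, 0.1118, 0.0737]
tcp_rot: [0.0, 1.222, 1.152]
contact_force: [0.9, -0.3, -0.5]
gripper_width: 0.44
t 5.45 pos [0.4723 0.1118 0.0737] x [ 0.139  0.313 -0.94 ] z [0.382 0.859 0.342] yaw z 66.03 F [ 0.9 -0.3 -0.5] T [-0.2   0.11 -0.05] g 40.4
```

```bash
python3 -m jog '[{"tx":0,"ty":0,"tz":0,"wx":0,"wy":0,"wz":0,"fingers":0.0},{"tx":0,"ty":0,"tz":0,"wx":0,"wy":0,"wz":0,"fingers":0.0},{"tx":0,"ty":0,"tz":0,"wx":0,"wy":0,"wz":0,"fingers":0.0},{"tx":0,"ty":0,"tz":0,"wx":0,"wy":0,"wz":0,"fingers":0.0},{"tx":0,"ty":0,"tz":0,"wx":0,"wy":0,"wz":0,"fingers":0.0},{"tx":0,"ty":0,"tz":0,"wx":0,"wy":0,"wz":0,"fingers":0.0},{"tx":0,"ty":0,"tz":0,"wx":0,"wy":0,"wz":0,"fingers":0.0}]' 5; python3 - <<'E'
from h import *
to(None)
E
```

```text
time_s: 6.15
tcp_pos: [0.4718, 0.1107, 0.0732]
tcp_rot: [-0.0, 1.224, 1.153]
contact_force: [-3.1, -8.6, -0.6]
gripper_width: 0.129
t 6.15 pos [0.4718 0.1107 0.0732] x [ 0.138  0.311 -0.94 ] z [0.382 0.859 0.34 ] yaw z 66.05 F [-3.1 -8.6 -0.6] T [-1.5   0.53  0.03] g 11.8
```

```bash
python3 - <<'E'
import numpy as np
th=np.linspace(0,.785,11);u=-.13*np.cos(th);z=.13*np.sin(th);du=np.diff(u);dz=np.diff(z)
s,c=np.sin(np.radians(20)),np.cos(np.radians(20))
print(((s*du-c*dz)*1e4).round()/1e1);print(((c*du+s*dz)*1e4).round()/1e1)
E
python3 -m jog '[{"tx":0,"ty":0,"tz":-0.0015,"wx":0,"wy":0,"wz":0,"fingers":0.0},{"tx":0,"ty":0,"tz":0,"wx":0,"wy":0,"wz":0,"fingers":0.0},{"tx":0,"ty":0,"tz":0,"wx":0,"wy":0,"wz":0,"fingers":0.0}]' 15
```

```text
[-9.4 -9.1 -8.7 -8.3 -7.8 -7.2 -6.7 -6.  -5.4 -4.7]
[3.9 4.6 5.3 6.  6.6 7.2 7.7 8.2 8.7 9.1]
time_s: 6.45
tcp_pos: [0.4718, 0.1106, 0.0732]
tcp_rot: [0.0, 1.222, 1.153]
contact_force: [0.2, -0.6, -0.3]
gripper_width: 0.124
```

Relieved. Now lift half the arc, check, then the rest.

```bash
python3 -m jog '[{"tx":-0.0094,"ty":0,"tz":0.0039,"wx":0,"wy":0,"wz":0,"fingers":0.0},{"tx":-0.0091,"ty":0,"tz":0.0046,"wx":0,"wy":0,"wz":0,"fingers":0.0},{"tx":-0.0087,"ty":0,"tz":0.0053,"wx":0,"wy":0,"wz":0,"fingers":0.0},{"tx":-0.0083,"ty":0,"tz":0.006,"wx":0,"wy":0,"wz":0,"fingers":0.0},{"tx":-0.0078,"ty":0,"tz":0.0066,"wx":0,"wy":0,"wz":0,"fingers":0.0},{"tx":0,"ty":0,"tz":0,"wx":0,"wy":0,"wz":0,"fingers":0.0}]'; cat >> h.py <<'E'
PV=np.array([.522,.2236,.09]);U=np.array([.406,.914,0])
def lean():
    s=manip.observe();M=R.from_euler("xyz",s["tcp_rot"]).as_matrix(); g=np.array(s["tcp_pos"])-M[:,0]*.019-PV
    a=-g@U; print("lean by grasp",np.arctan2(g[2],a).round(3),"r",np.hypot(g[2],a).round(4),"x off",(g@[.914,-.406,0]).round(4)); to(None,s)
E
python3 -c "
from h import *
lean()"
```

```text
time_s: 7.05
tcp_pos: [0.4755, 0.119, 0.1247]
tcp_rot: [-0.005, 1.223, 1.149]
contact_force: [-5.4, -9.8, 6.4]
gripper_width: 0.124
lean by grasp 0.41 r 0.1319 x off -0.0001
t 7.05 pos [0.4755 0.119  0.1247] x [ 0.139  0.311 -0.94 ] z [0.38  0.86  0.341] yaw z 66.16 F [-5.4 -9.8  6.4] T [-1.54  0.92  0.14] g 11.4
```

```bash
python3 -m jog '[{"tx":-0.0072,"ty":0,"tz":0.0055,"wx":0,"wy":0,"wz":0,"fingers":0.0},{"tx":-0.0067,"ty":0,"tz":0.0075,"wx":0,"wy":0,"wz":0,"fingers":0.0},{"tx":-0.006,"ty":0,"tz":0.008,"wx":0,"wy":0,"wz":0,"fingers":0.0},{"tx":-0.0055,"ty":0,"tz":0.0085,"wx":0,"wy":0,"wz":0,"fingers":0.0},{"tx":-0.0047,"ty":0,"tz":0.009,"wx":0,"wy":0,"wz":0,"fingers":0.0},{"tx":0,"ty":0,"tz":0,"wx":0,"wy":0,"wz":0,"fingers":0.0}]'; python3 - <<'E'
from h import *
lean()
for n in("scene","top"):
    p=manip.get_image(n); cv2.imwrite(f"pics/{n}4.png",cv2.resize(p["frame"][120:260,220:380] if n=="scene" else p["frame"][150:270,160:310],None,fx=4,fy=4,interpolation=cv2.INTER_CUBIC))
E
```

```text
time_s: 7.65
tcp_pos: [0.4865, 0.1436, 0.1667]
tcp_rot: [-0.006, 1.221, 1.148]
contact_force: [-5.6, -6.4, 9.1]
gripper_width: 0.122
lean by grasp 0.788 r 0.1333 x off 0.0
t 7.65 pos [0.4865 0.1436 0.1667] x [ 0.14   0.312 -0.94 ] z [0.38  0.859 0.342] yaw z 66.14 F [-5.6 -6.4  9.1] T [-0.7   0.69  0.16] g 11.2
```

View pics/scene4.png

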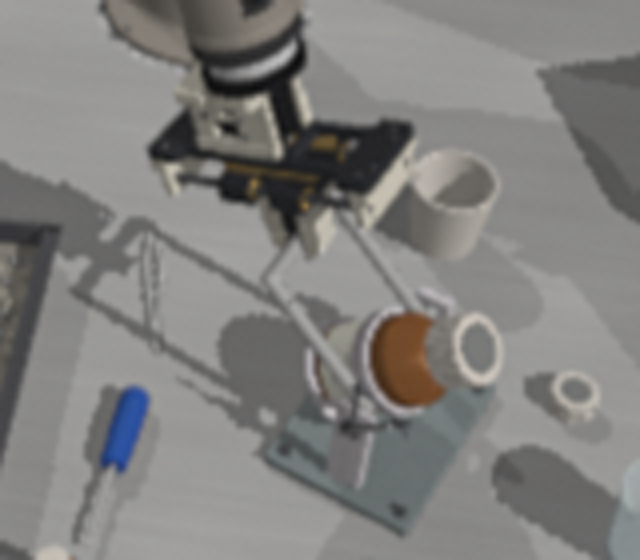

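View pics/top4.png

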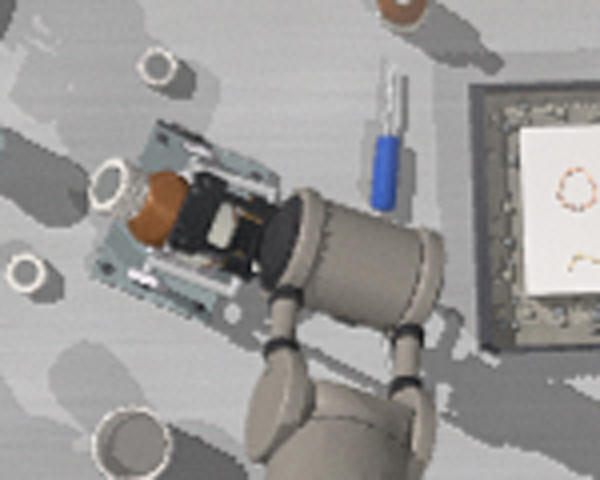

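```bash
python3 - <<'E'
from h import *
ps=manip.get_image("scene");pt=manip.get_image("top")
for th in(.6,.7,.785,.87):
    X=PV+.085*(np.sin(th)*U+np.cos(th)*np.array([0,0,1])); print(th,proj(ps,X).round(1),proj(pt,X).round(1))
X,e=tri(ray(ps,(338.7,207.0)),ray(pt,(187.0,195.8)));d=X-PV;print(X.round(4),e,np.arctan2(d@U,d[2]))
lean()
E
python3 -m jog '[{"tx":0,"ty":0,"tz":-0.0005,"wx":0,"wy":0,"wz":0,"fingers":0.0},{"tx":0,"ty":0,"tz":0,"wx":0,"wy":0,"wz":0,"fingers":0.0},{"tx":0,"ty":0,"tz":0,"wx":0,"wy":0,"wz":0,"fingers":0.0},{"tx":0,"ty":0,"tz":0,"wx":0,"wy":0,"wz":0,"fingers":0.0},{"tx":0,"ty":0,"tz":0,"wx":0,"wy":0,"wz":0,"fingers":0.0},{"tx":0,"ty":0,"tz":0,"wx":0,"wy":0,"wz":0,"fingers":0.0},{"tx":0,"ty":0,"tz":0,"wx":0,"wy":0,"wz":0,"fingers":0.0},{"tx":0,"ty":0,"tz":0,"wx":0,"wy":0,"wz":0,"fingers":0.0},{"tx":0,"ty":0,"tz":0,"wx":0,"wy":0,"wz":0,"fingers":0.0},{"tx":0,"ty":0,"tz":0,"wx":0,"wy":0,"wz":0,"fingers":0.0},{"tx":0,"ty":0,"tz":0,"wx":0,"wy":0,"wz":0,"fingers":0.0}]'
```

```text
0.6 [335.9 203.2] [189.5 196.2]
0.7 [337.7 205.3] [188.  195.6]
0.785 [339.1 207.1] [186.9 195.2]
0.87 [340.2 208.9] [185.9 194.9]
[0.5445 0.2781 0.1481] 0.0007246241367850069 0.793101460619421
lean by grasp 0.785 r 0.1334 x off 0.0
t 7.85 pos [0.4864 0.1434 0.1665] x [ 0.141  0.312 -0.94 ] z [0.38  0.859 0.343] yaw z 66.11 F [-4.7 -5.7  9.2] T [-0.61  0.63  0.16] g 11.0
time_s: 8.95
tcp_pos: [0.4863, 0.143, 0.1661]
tcp_rot: [-0.005, 1.221, 1.149]
contact_force: [-4.1, -3.6, 7.5]
gripper_width: 0.124
```

```bash
python3 -m jog '[{"tx":0.0047,"ty":0,"tz":-0.009,"wx":0,"wy":0,"wz":0,"fingers":0.0},{"tx":0.0055,"ty":0,"tz":-0.0085,"wx":0,"wy":0,"wz":0,"fingers":0.0},{"tx":0.006,"ty":0,"tz":-0.008,"wx":0,"wy":0,"wz":0,"fingers":0.0},{"tx":0.0067,"ty":0,"tz":-0.0075,"wx":0,"wy":0,"wz":0,"fingers":0.0},{"tx":0.0072,"ty":0,"tz":-0.007,"wx":0,"wy":0,"wz":0,"fingers":0.0},{"tx":0.0078,"ty":0,"tz":-0.0062,"wx":0,"wy":0,"wz":0,"fingers":0.0},{"tx":0.0083,"ty":0,"tz":-0.0057,"wx":0,"wy":0,"wz":0,"fingers":0.0},{"tx":0.0087,"ty":0,"tz":-0.005,"wx":0,"wy":0,"wz":0,"fingers":0.0},{"tx":0.0091,"ty":0,"tz":-0.0043,"wx":0,"wy":0,"wz":0,"fingers":0.0},{"tx":0.0094,"ty":0,"tz":-0.0035,"wx":0,"wy":0,"wz":0,"fingers":0.0},{"tx":0.001,"ty":0,"tz":0,"wx":0,"wy":0,"wz":0,"fingers":0.0},{"tx":0,"ty":0,"tz":0,"wx":0,"wy":0,"wz":0,"fingers":0.0}]'; python3 -c "
from h import *
lean()"
```

```text
time_s: 10.15
tcp_pos: [0.4722, 0.1107, 0.0721]
tcp_rot: [-0.001, 1.221, 1.151]
contact_force: [-0.0, 0.5, 6.5]
gripper_width: 0.123
lean by grasp -0.001 r 0.1299 x off 0.0003
t 10.15 pos [0.4722 0.1107 0.0721] x [ 0.14   0.313 -0.939] z [0.381 0.859 0.343] yaw z 66.04 F [-0.   0.5  6.5] T [ 0.45 -0.08  0.08] g 11.3
```

```bash
python3 -m jog '[{"tx":0.0015,"ty":0,"tz":-0.0005,"wx":0,"wy":0,"wz":0,"fingers":0.0},{"tx":0.0,"ty":0,"tz":0,"wx":0,"wy":0,"wz":0,"fingers":0.0},{"tx":0.0,"ty":0,"tz":0,"wx":0,"wy":0,"wz":0,"fingers":0.0}]'; python3 - <<'E'
from h import *
lean()
p=manip.get_image("scene"); cv2.imwrite("pics/scene5.png",cv2.resize(p["frame"][140:260,240:380],None,fx=5,fy=5,interpolation=cv2.INTER_CUBIC))
E
```

```text
time_s: 10.45
tcp_pos: [0.4725, 0.1108, 0.0713]
tcp_rot: [-0.004, 1.22, 1.148]
contact_force: [-3.1, 0.8, 15.3]
gripper_width: 0.122
lean by grasp -0.006 r 0.1297 x off 0.0005
t 10.45 pos [0.4725 0.1108 0.0713] x [ 0.141  0.313 -0.939] z [0.381 0.858 0.343] yaw z 66.07 F [-3.1  0.8 15.3] T [0.69 0.1  0.13] g 11.2
```

View pics/scene5.png

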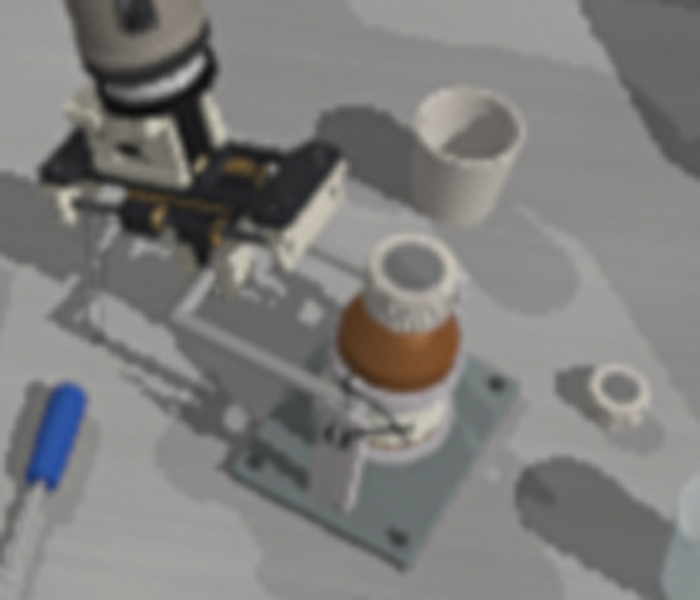

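```bash
python3 -m jog '[{"tx":-0.002,"ty":0,"tz":0,"wx":0,"wy":0,"wz":0,"fingers":0.05},{"tx":0.0,"ty":0,"tz":0,"wx":0,"wy":0,"wz":0,"fingers":0.05},{"tx":0.0,"ty":0,"tz":0,"wx":0,"wy":0,"wz":0,"fingers":0.05},{"tx":0.0,"ty":0,"tz":0,"wx":0,"wy":0,"wz":0,"fingers":0.05},{"tx":0.0,"ty":0,"tz":0,"wx":0,"wy":0,"wz":0,"fingers":0.05}]'; python3 -m jog '[{"tx":-0.03,"ty":0,"tz":0,"wx":0,"wy":0,"wz":0,"fingers":0.07},{"tx":-0.04,"ty":0,"tz":0,"wx":0,"wy":0,"wz":0,"fingers":0.09},{"tx":-0.045,"ty":0,"tz":0,"wx":0,"wy":0,"wz":0,"fingers":0.0918},{"tx":-0.045,"ty":0,"tz":0,"wx":0,"wy":0,"wz":0,"fingers":0.0918},{"tx":0,"ty":0,"tz":0,"wx":0,"wy":6.6,"wz":0,"fingers":0.0918},{"tx":0,"ty":0,"tz":0,"wx":0,"wy":6.7,"wz":0,"fingers":0.0918},{"tx":0,"ty":0,"tz":0,"wx":0,"wy":6.7,"wz":0,"fingers":0.0918},{"tx":0,"ty":0,"tz":0,"wx":0,"wy":0,"wz":0,"fingers":0.0918}]'
python3 - <<'E'
from h import *
to([.522,.2236,.225])
print(manip.observe()["qpos"])
ps=manip.get_image("scene");pt=manip.get_image("top")
for n,p in(("scene",ps),("top",pt)):
    for t,z in(("cap_top",.175),("mouth",.163),("cap",.146)): print(n,t,[(np.round(at_z(p,r["uv"],z),4)[:2],round(r["confidence"],2)) for r in manip.pinpoint(t,p)])
cv2.imwrite("pics/scene6.png",cv2.resize(ps["frame"][150:270,260:380],None,fx=5,fy=5,interpolation=cv2.INTER_CUBIC))
cv2.imwrite("pics/top6.png",cv2.resize(pt["frame"][170:240,165:265],None,fx=8,fy=8,interpolation=cv2.INTER_CUBIC))
E
```

```text
time_s: 11.0
tcp_pos: [0.4714, 0.1099, 0.0721]
tcp_rot: [0.002, 1.222, 1.154]
contact_force: [0.1, -0.4, -0.2]
gripper_width: 0.508
time_s: 11.8
tcp_pos: [0.45, 0.0617, 0.2229]
tcp_rot: [-2.482, 1.57, -1.326]
contact_force: [0.2, 0.5, 1.1]
gripper_width: 1.002
t 11.8 pos [0.45   0.0617 0.2229] x [ 0.    -0.001 -1.   ] z [ 0.403  0.915 -0.001] yaw z 66.25 F [0.2 0.5 1.1] T [ 0.03 -0.    0.02] g 92.0
tool delta mm [ -2.3  -0.7 177.2]
[-3.19837465e-02  2.15674404e-01  1.71269319e+00 -1.28044009e-03
  1.21288480e+00 -1.18782589e+00]
scene cap_top [(array([0.5329, 0.2194]), 0.85), (array([0.5938, 0.3432]), 0.59), (array([0.7617, 0.2313]), 0.52), (array([0.8247, 0.0196]), 0.33)]
scene mouth [(array([0.5282, 0.23  ]), 0.7)]
scene cap [(array([0.5169, 0.2216]), 0.87), (array([0.753, 0.228]), 0.59), (array([0.5749, 0.3434]), 0.5), (array([0.8198, 0.0132]), 0.22)]
top cap_top [(array([0.4604, 0.3488]), 0.64), (array([0.6574, 0.2251]), 0.62)]
top mouth [(array([0.5273, 0.2337]), 0.64)]
top cap [(array([0.5111, 0.2282]), 0.54), (array([0.4731, 0.3564]), 0.48), (array([0.6586, 0.2154]), 0.45)]
```

View pics/scene6.png

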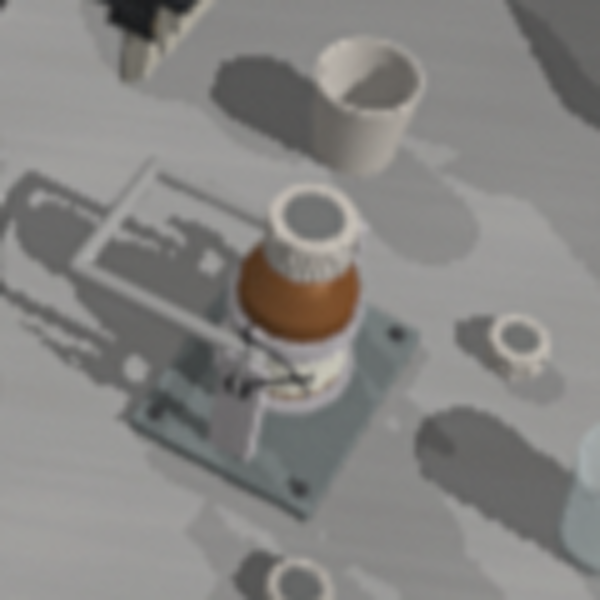

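View pics/top6.png

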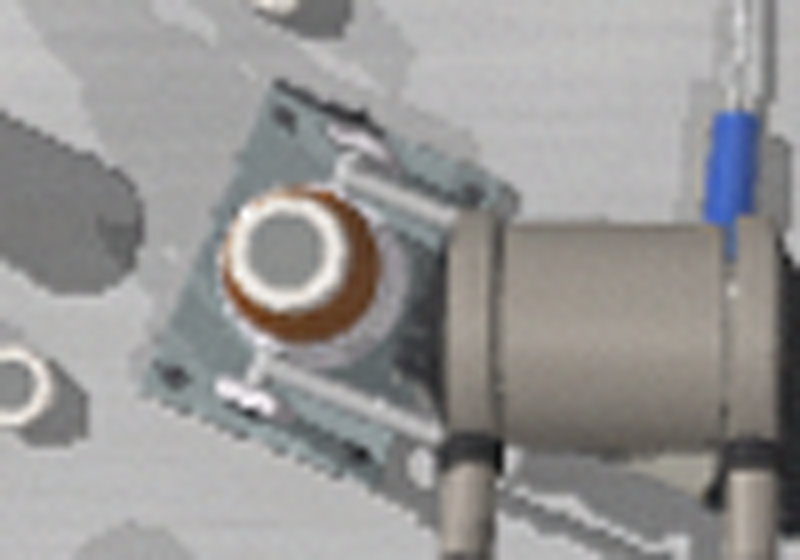

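```bash
python3 - <<'E'
from h import *
ps=manip.get_image("scene");pt=manip.get_image("top")
for p,uv in((ps,(322.4,193.2)),(pt,(200.7,200.8))): print(at_z(p,uv,.175).round(4), proj(p,[.522,.2236,.175]).round(1))
# circle fit on white ring
for n,p,c in(("s",ps,(322,194)),("t",pt,(200,201))):
    f=p["frame"].astype(int); x0,y0=c[0]-14,c[1]-14; g=f[y0:y0+28,x0:x0+28]
    g=cv2.resize(p["frame"][y0:y0+28,x0:x0+28],None,fx=8,fy=8,interpolation=cv2.INTER_CUBIC)
    m=((g.min(2)>185)).astype(np.uint8); cs,_=cv2.findContours(m,cv2.RETR_EXTERNAL,cv2.CHAIN_APPROX_NONE); k=max(cs,key=cv2.contourArea)
    e=cv2.fitEllipse(k); uv=((e[0][0]+.5)/8-.5+x0,(e[0][1]+.5)/8-.5+y0); print(n,np.round(uv,2),np.round(e[1],1)/8,at_z(p,uv,.175).round(4))
E
```

```text
[0.5223 0.2247 0.175 ] [322.  193.1]
[0.5217 0.2237 0.175 ] [200.7 200.7]Traceback (most recent call last):
  File "<stdin>", line 8, in <module>
ValueError: max() iterable argument is empty
```

```bash
python3 -m jog '[{"tx":0,"ty":0,"tz":0.04,"wx":0,"wy":0,"wz":0,"fingers":0.0918},{"tx":0,"ty":0,"tz":0.045,"wx":0,"wy":0,"wz":0,"fingers":0.0918},{"tx":0,"ty":-0.001,"tz":0.045,"wx":0,"wy":0,"wz":0,"fingers":0.0918},{"tx":0,"ty":0,"tz":0.047,"wx":0,"wy":0,"wz":0,"fingers":0.0918},{"tx":0,"ty":0,"tz":0,"wx":0,"wy":0,"wz":0,"fingers":0.0918},{"tx":0,"ty":0,"tz":0,"wx":0,"wy":0,"wz":0,"fingers":0.0918}]'; python3 - <<'E'
from h import *
to([.522,.2238,.149])
E
```

```text
time_s: 12.9
tcp_pos: [0.5219, 0.2217, 0.2221]
tcp_rot: [2.276, 1.57, -2.853]
contact_force: [-1.3, 0.1, -0.3]
gripper_width: 1.001
t 12.9 pos [0.5219 0.2217 0.2221] x [-0.001 -0.    -1.   ] z [ 0.405  0.914 -0.001] yaw z 66.12 F [-1.3  0.1 -0.3] T [-0.06 -0.01  0.03] g 91.9
tool delta mm [73.1  0.7  2. ]
```

```bash
python3 -m jog '[{"tx":0.025,"ty":0.0005,"tz":0.0015,"wx":0,"wy":0,"wz":0,"fingers":0.0918},{"tx":0.025,"ty":0,"tz":0,"wx":0,"wy":0,"wz":0,"fingers":0.0918},{"tx":0.015,"ty":0,"tz":0,"wx":0,"wy":0,"wz":0,"fingers":0.0918},{"tx":0.008,"ty":0,"tz":0,"wx":0,"wy":0,"wz":0,"fingers":0.0918},{"tx":0,"ty":0,"tz":0,"wx":0,"wy":0,"wz":0,"fingers":0.0918},{"tx":0,"ty":0,"tz":0,"wx":0,"wy":0,"wz":0,"fingers":0.0918}]' 4; python3 - <<'E'
from h import *
to([.522,.2238,.149])
ps=manip.get_image("scene")
cv2.imwrite("pics/scene7.png",cv2.resize(ps["frame"][120:250,260:390],None,fx=4.5,fy=4.5,interpolation=cv2.INTER_CUBIC))
E
```

```text
time_s: 13.5
tcp_pos: [0.5227, 0.2224, 0.1508]
tcp_rot: [-0.835, 1.569, 0.316]
contact_force: [0.5, 0.4, -0.5]
gripper_width: 1.002
t 13.5 pos [0.5227 0.2224 0.1508] x [ 0.001  0.    -1.   ] z [0.407 0.913 0.001] yaw z 65.98 F [ 0.5  0.4 -0.5] T [-0.01  0.03  0.02] g 92.0
tool delta mm [1.8 1.2 1. ]
```

View pics/scene7.png

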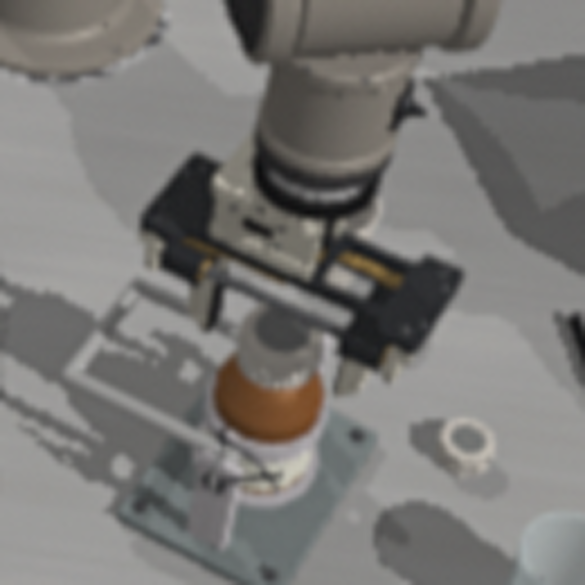

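```bash
python3 -m jog '[{"tx":0.0015,"ty":0.0008,"tz":0.0008,"wx":0,"wy":0,"wz":0,"fingers":0.06},{"tx":0,"ty":0,"tz":0,"wx":0,"wy":0,"wz":0,"fingers":0.06},{"tx":0,"ty":0,"tz":0,"wx":0,"wy":0,"wz":0,"fingers":0.06},{"tx":0,"ty":0,"tz":0,"wx":0,"wy":0,"wz":0,"fingers":0.04},{"tx":0,"ty":0,"tz":0,"wx":0,"wy":0,"wz":0,"fingers":0.04},{"tx":0,"ty":0,"tz":0,"wx":0,"wy":0,"wz":0,"fingers":0.04},{"tx":0,"ty":0,"tz":0,"wx":0,"wy":0,"wz":0,"fingers":0.04},{"tx":0,"ty":0,"tz":0,"wx":0,"wy":0,"wz":0,"fingers":0.04}]' 4; python3 - <<'E'
from h import *
to([.522,.2238,.149])
E
```

```text
time_s: 14.35
tcp_pos: [0.5219, 0.2239, 0.1483]
tcp_rot: [0.566, 1.571, 1.718]
contact_force: [-1.1, -0.6, 0.9]
gripper_width: 0.587
t 14.35 pos [0.5219 0.2239 0.1483] x [-0.  0. -1.] z [0.406 0.914 0.   ] yaw z 66.03 F [-1.1 -0.6  0.9] T [-0.06  0.03 -0.02] g 53.9
tool delta mm [-0.7 -0.2 -0. ]
```

```bash
python3 -m jog '[{"tx":0,"ty":0,"tz":0,"wx":0,"wy":0,"wz":0,"fingers":0.04},{"tx":0,"ty":0,"tz":0,"wx":0,"wy":0,"wz":0,"fingers":0.04},{"tx":0,"ty":0,"tz":0,"wx":0,"wy":0,"wz":0,"fingers":0.04}]' 10;python3 -m jog '[{"tx":0,"ty":0,"tz":0,"wx":0,"wy":0,"wz":0,"fingers":0.03},{"tx":0,"ty":0,"tz":0,"wx":0,"wy":0,"wz":0,"fingers":0.03},{"tx":0,"ty":0,"tz":0,"wx":0,"wy":0,"wz":0,"fingers":0.03}]' 30; python3 - <<'E'
from h import *
to([.522,.2238,.149])
E
```

```text
time_s: 14.65
tcp_pos: [0.5219, 0.2239, 0.1483]
tcp_rot: [0.223, 1.571, 1.375]
contact_force: [-1.6, -0.2, 0.7]
gripper_width: 0.579
time_s: 14.95
tcp_pos: [0.5219, 0.2239, 0.1483]
tcp_rot: [-0.458, 1.571, 0.694]
contact_force: [-0.5, -1.3, 0.7]
gripper_width: 0.574
t 14.95 pos [0.5219 0.2239 0.1483] x [ 0.  0. -1.] z [0.406 0.914 0.   ] yaw z 66.03 F [-0.5 -1.3  0.7] T [-0.09  0.1   0.03] g 52.7
tool delta mm [-0.7 -0.1 -0. ]
```

```bash
python3 -m jog '[{"tx":0.002,"ty":0,"tz":0,"wx":0,"wy":0,"wz":0,"fingers":0.03},{"tx":0.002,"ty":0,"tz":0,"wx":0,"wy":0,"wz":0,"fingers":0.03},{"tx":0.0015,"ty":0,"tz":0,"wx":0,"wy":0,"wz":0,"fingers":0.03},{"tx":0,"ty":0,"tz":0,"wx":0,"wy":0,"wz":0,"fingers":0.03},{"tx":0,"ty":0,"tz":0,"wx":0,"wy":0,"wz":0,"fingers":0.03}]' 40; python3 - <<'E'
from h import *
to([.5219,.2239,.1418])
E
```

```text
time_s: 15.45
tcp_pos: [0.5219, 0.2239, 0.1436]
tcp_rot: [-0.935, 1.57, 0.218]
contact_force: [-3.4, -2.6, 7.4]
gripper_width: 0.576
t 15.45 pos [0.5219 0.2239 0.1436] x [ 0.001  0.    -1.   ] z [0.406 0.914 0.   ] yaw z 66.03 F [-3.4 -2.6  7.4] T [-0.27  0.5  -0.01] g 52.9
tool delta mm [ 1.8  0.  -0. ]
```

```bash
python3 -m jog '[{"tx":0.0018,"ty":0,"tz":0,"wx":0,"wy":0,"wz":0,"fingers":0.03},{"tx":0,"ty":0,"tz":0,"wx":0,"wy":0,"wz":0,"fingers":0.03},{"tx":0,"ty":0,"tz":0,"wx":0,"wy":0,"wz":0,"fingers":0.03}]' 40; python3 - <<'E'
from h import *
to([.5219,.2239,.1418])
ps=manip.get_image("scene")
cv2.imwrite("pics/scene8.png",cv2.resize(ps["frame"][130:240,270:380],None,fx=5,fy=5,interpolation=cv2.INTER_CUBIC))
E
```

```text
time_s: 15.75
tcp_pos: [0.5219, 0.2239, 0.142]
tcp_rot: [-0.959, 1.57, 0.193]
contact_force: [-3.8, -1.3, 9.2]
gripper_width: 0.573
t 15.75 pos [0.5219 0.2239 0.142 ] x [ 0.001  0.    -1.   ] z [0.406 0.914 0.001] yaw z 66.03 F [-3.8 -1.3  9.2] T [-0.3   0.57  0.04] g 52.6
tool delta mm [ 0.2  0.  -0. ]
```

View pics/scene8.png

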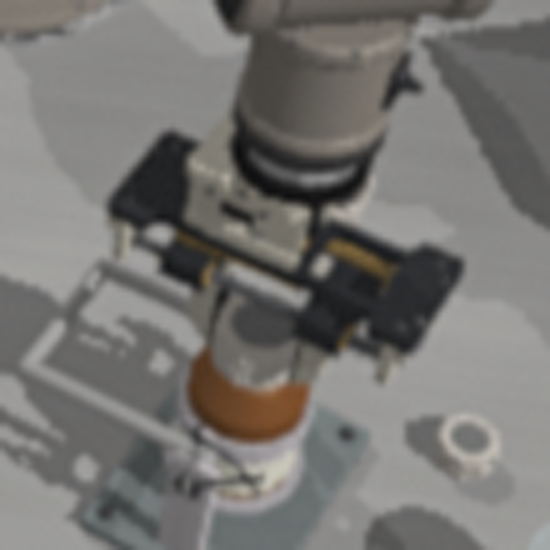

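```bash
python3 -m jog '[{"tx":0,"ty":0,"tz":0,"wx":-4,"wy":0,"wz":0,"fingers":0.03},{"tx":0,"ty":0,"tz":0,"wx":-4,"wy":0,"wz":0,"fingers":0.03},{"tx":0,"ty":0,"tz":0,"wx":-4,"wy":0,"wz":0,"fingers":0.03},{"tx":0,"ty":0,"tz":0,"wx":-4,"wy":0,"wz":0,"fingers":0.03},{"tx":0,"ty":0,"tz":0,"wx":-4,"wy":0,"wz":0,"fingers":0.03},{"tx":0,"ty":0,"tz":0,"wx":0,"wy":0,"wz":0,"fingers":0.03}]' 40; python3 - <<'E'
from h import *
to([.5219,.2239,.1418])
E
```

```text
time_s: 16.4
tcp_pos: [0.5231, 0.2244, 0.1425]
tcp_rot: [-1.173, 1.567, 0.33]
contact_force: [0.0, 0.0, 8.4]
gripper_width: 0.574
t 16.4 pos [0.5231 0.2244 0.1425] x [ 0.004  0.001 -1.   ] z [0.067 0.998 0.002] yaw z 86.14 F [0.  0.  8.4] T [0.03 0.12 0.09] g 52.7
tool delta mm [ 0.7  1.2 -0.6]
```

```bash
python3 -m jog '[{"tx":0.0005,"ty":0.0005,"tz":0,"wx":-6,"wy":0,"wz":0,"fingers":0.03},{"tx":0,"ty":0,"tz":0,"wx":-6,"wy":0,"wz":0,"fingers":0.03},{"tx":0,"ty":0,"tz":0,"wx":-6,"wy":0,"wz":0,"fingers":0.03},{"tx":0,"ty":0,"tz":0,"wx":-6,"wy":0,"wz":0,"fingers":0.03},{"tx":0,"ty":0,"tz":0,"wx":-6,"wy":0,"wz":0,"fingers":0.03},{"tx":0,"ty":0,"tz":0,"wx":0,"wy":0,"wz":0,"fingers":0.03}]' 40; python3 - <<'E'
from h import *
to([.5219,.2239,.1418])
E
```

```text
time_s: 17.0
tcp_pos: [0.5228, 0.2245, 0.1421]
tcp_rot: [-1.697, 1.566, 0.331]
contact_force: [0.2, -1.2, 9.1]
gripper_width: 0.572
t 17.0 pos [0.5228 0.2245 0.1421] x [ 0.004  0.001 -1.   ] z [-0.441  0.897 -0.001] yaw z 116.2 F [ 0.2 -1.2  9.1] T [ 0.07  0.04 -0.  ] g 52.5
tool delta mm [ 0.3  1.  -0.1]
```

```bash
python3 -m jog '[{"tx":0,"ty":0,"tz":0,"wx":-6,"wy":0,"wz":0,"fingers":0.03},{"tx":0,"ty":0,"tz":0,"wx":-6,"wy":0,"wz":0,"fingers":0.03},{"tx":0,"ty":0,"tz":0,"wx":-6,"wy":0,"wz":0,"fingers":0.03},{"tx":0,"ty":0,"tz":0,"wx":-6,"wy":0,"wz":0,"fingers":0.03},{"tx":0,"ty":0,"tz":0,"wx":-6,"wy":0,"wz":0,"fingers":0.03},{"tx":0,"ty":0,"tz":0,"wx":-6,"wy":0,"wz":0,"fingers":0.03},{"tx":0,"ty":0,"tz":0,"wx":-5,"wy":0,"wz":0,"fingers":0.03},{"tx":0,"ty":0,"tz":0,"wx":0,"wy":0,"wz":0,"fingers":0.03}]' 40; python3 - <<'E'
from h import *
to([.5219,.2239,.1418])
ps=manip.get_image("scene")
cv2.imwrite("pics/scene9.png",cv2.resize(ps["frame"][130:240,270:380],None,fx=5,fy=5,interpolation=cv2.INTER_CUBIC))
E
```

```text
time_s: 17.8
tcp_pos: [0.5227, 0.2245, 0.1421]
tcp_rot: [-2.41, 1.566, 0.334]
contact_force: [-0.4, -1.0, 8.6]
gripper_width: 0.575
t 17.8 pos [0.5227 0.2245 0.1421] x [ 0.004  0.001 -1.   ] z [-0.922  0.388 -0.003] yaw z 157.17 F [-0.4 -1.   8.6] T [0.11 0.12 0.08] g 52.7
tool delta mm [0.3 0.8 0.6]
```

View pics/scene9.png

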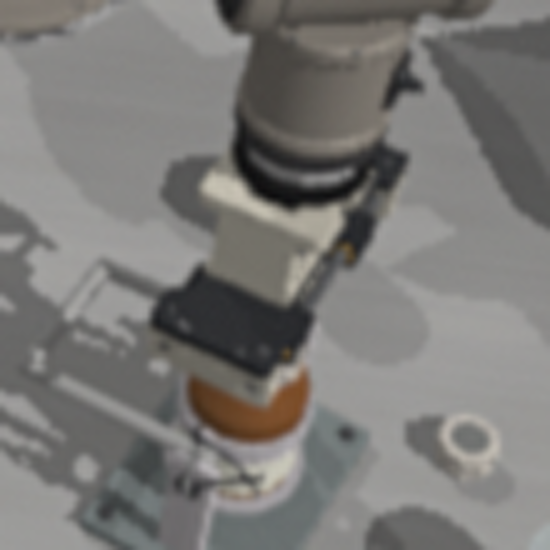

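```bash
python3 -m jog '[{"tx":-0.003,"ty":0,"tz":0,"wx":0,"wy":0,"wz":0,"fingers":0.03},{"tx":-0.003,"ty":0,"tz":0,"wx":0,"wy":0,"wz":0,"fingers":0.03},{"tx":-0.003,"ty":0,"tz":0,"wx":0,"wy":0,"wz":0,"fingers":0.03},{"tx":0,"ty":0,"tz":0,"wx":0,"wy":0,"wz":0,"fingers":0.03}]' 40; python3 - <<'E'
from h import *
to([.5219,.2239,.19])
E
```

```text
time_s: 18.25
tcp_pos: [0.5216, 0.2241, 0.1497]
tcp_rot: [-2.239, 1.57, 0.502]
contact_force: [1.7, 1.0, 3.8]
gripper_width: 0.571
t 18.25 pos [0.5216 0.2241 0.1497] x [ 0.001  0.    -1.   ] z [-0.921  0.39  -0.   ] yaw z 157.03 F [1.7 1.  3.8] T [ 0.21 -0.21  0.03] g 52.5
tool delta mm [-40.3   0.   -0.4]
```

```bash
python3 -m jog '[{"tx":-0.005,"ty":0,"tz":0,"wx":0,"wy":0,"wz":0,"fingers":0.03},{"tx":-0.01,"ty":0,"tz":0,"wx":0,"wy":0,"wz":0,"fingers":0.03},{"tx":-0.015,"ty":0,"tz":0,"wx":0,"wy":0,"wz":0,"fingers":0.03},{"tx":-0.015,"ty":0,"tz":0,"wx":0,"wy":0,"wz":0,"fingers":0.03},{"tx":-0.01,"ty":0,"tz":0,"wx":0,"wy":0,"wz":0,"fingers":0.03},{"tx":-0.005,"ty":0,"tz":0,"wx":0,"wy":0,"wz":0,"fingers":0.03},{"tx":0,"ty":0,"tz":0,"wx":0,"wy":0,"wz":0,"fingers":0.03},{"tx":0,"ty":0,"tz":0,"wx":0,"wy":0,"wz":0,"fingers":0.03},{"tx":0,"ty":0,"tz":0,"wx":0,"wy":0,"wz":0,"fingers":0.03}]' 40; python3 - <<'E'
from h import *
to(None)
ps=manip.get_image("scene");pt=manip.get_image("top")
cv2.imwrite("pics/scene10.png",cv2.resize(ps["frame"][130:260,260:390],None,fx=4.5,fy=4.5,interpolation=cv2.INTER_CUBIC))
cv2.imwrite("pics/top10.png",cv2.resize(pt["frame"][130:280,110:310],None,fx=4,fy=4,interpolation=cv2.INTER_CUBIC))
E
```

```text
time_s: 19.15
tcp_pos: [0.521, 0.2238, 0.2087]
tcp_rot: [0.627, 1.569, -2.915]
contact_force: [-0.4, 1.0, -1.8]
gripper_width: 0.575
t 19.15 pos [0.521  0.2238 0.2087] x [-0.001 -0.    -1.   ] z [-0.921  0.39   0.001] yaw z 157.03 F [-0.4  1.  -1.8] T [ 0.04  0.08 -0.04] g 52.8
```

View pics/scene10.png

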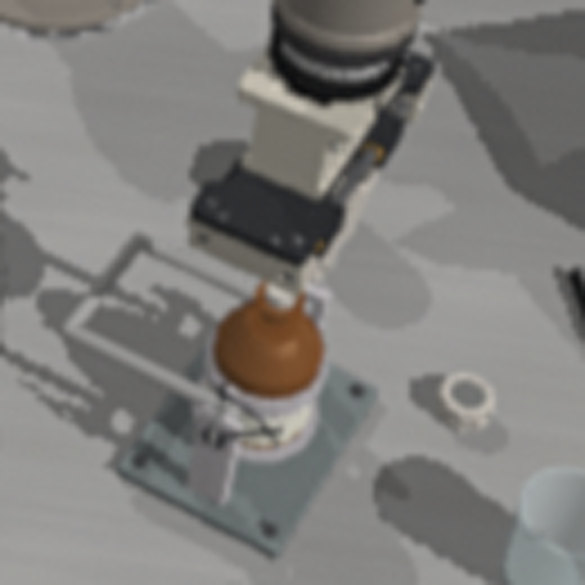

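View pics/top10.png

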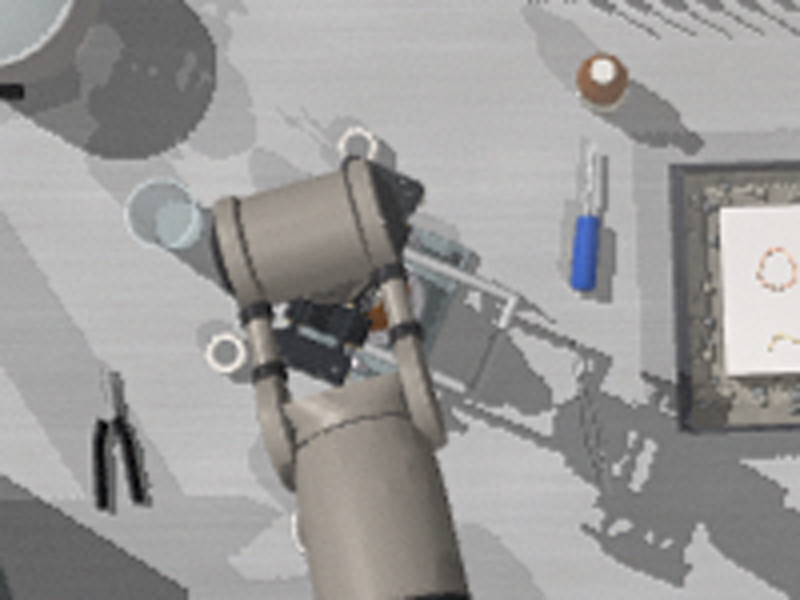

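The bare neck shows (scene crop 280,297), the cap is in the jaws at 52.8 mm opening, and the bottle is upright.

```bash
python3 -m jog '[{"tx":0,"ty":0,"tz":0,"wx":0,"wy":0,"wz":0,"fingers":0.03},{"tx":0,"ty":0,"tz":0,"wx":0,"wy":0,"wz":0,"fingers":0.03}]'; python3 -c "
from h import *
to(None); print(manip.finish_job())"
```

```text
time_s: 19.45
tcp_pos: [0.5213, 0.2239, 0.2093]
tcp_rot: [0.41, 1.57, -3.132]
contact_force: [0.5, -0.2, -0.2]
gripper_width: 0.576
t 19.45 pos [0.5213 0.2239 0.2093] x [-0. -0. -1.] z [-0.921  0.39   0.   ] yaw z 157.03 F [ 0.5 -0.2 -0.2] T [ 0.09  0.11 -0.02] g 52.8
the job is handed in; nothing more can be done
None
```

The whole sequence ran and I handed the job in at 19.5 s of the 61 s allowed; no verdict was reported.

- **Mixing:** I lifted the bar until the bottle leaned about 0.79 rad (0.785 by grip position, 0.793 from the two pictures). I held it for about 1.3 s, then lowered it onto the upright stop, which I confirmed with about 15 N of push.
- **Cap:** I pressed it 6.3 mm (about 9 N) and, keeping it pressed about 6 mm, turned it 91° anticlockwise. Sideways force stayed under 2 N in the readings between moves. It then lifted free.
- **Last checks:**
  - The cap is gripped at 52.8 mm opening, level and still, about 44 mm above the rim and centred within about 1 mm by arm position.
  - Outside force was about 0.5 N.
  - The bottle is upright with its neck bare.
  - The bystanders in view sit where they were. The last crops leave out the torch, and the arm covered the pot.
- **Weak points:**
  - While the bar was being lifted, the grip slipped a few millimetres on it: the measured radius was 133 mm instead of 130, with about 12 N sideways. The pictures still confirmed the lean.
  - The held cap itself was hidden behind a finger in the last pictures, so its hold rests on the opening and the bare neck.
  - My first move call was refused because its rows left out some keys; nothing moved.

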